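# Lock a lino block in the registration bed

### The arm

A 6-joint arm with a two-finger parallel gripper is mounted at the origin on a cart in front of the work surface, level with it; the furniture and walls round the work are solid. World frame = base frame: x ahead of the robot, y to its left, z up, the work surface at z = 0. Lengths are in mm, angles in rad, forces in N, time in s.
With the tool pointing down it reaches from about 350 to 975 mm from the base axis. Payload 7.1 kg.
Tool frame: the origin (TCP) lies on the front face of the gripper's body, between the roots of the fingers; the fingertips stand 80 mm ahead of it and the grasp point (between the pads) lies 61 mm ahead of it; z points along the fingers, y is the line along which they close (so a half turn about z gives the same grasp; the last joint's range is limited). The gripper opens to 88 mm and grips with 3 to 60 N. Pads are 20 mm wide; open, the fingers measure 115 mm over their backs; the gripper's body (75 mm by 178 mm) begins 61 mm behind the grasp point.
Start: joints at [1.13, 0.423, 1.63, -0, 1.089, -0.019], TCP at [255.845, 570.218, 302.675] pointing down, gripper open.
Joint ranges: [-3, 3], [-0.9, 2.11], [0.09, 2.58], [-1.31, 4.45], [0.11, 2.69], [-2.54, 2.54]. Speed limits (rad/s): [2.39, 2.39, 3.01, 3.14, 3.14, 3.14].

### API

Orientations are given as a rotation vector (axis times angle).
In Python, from workcell import readout, vision, close_job gives the robot as it stands.
- The arm moves only by the tool servo_tool, never from a script. Its argument "plan" is a list that holds one entry, the list of rows, each a list of 7 numbers: the gripper command: -1 is fully open, 1 is shut, values between are in proportion, then the shift along the world's x, y, z in units of 40 mm (1.0 is 40 mm), then the turn, a rotation vector about the world's x, y, z in units of 5 degrees (1.0 is 5 degrees). A call has 1 to 5 rows; each row shifts and turns the commanded pose from where the row before left it; what a row does not reach is not made up. A row lasts 1/12 s, in which the tool goes at most 41.7 mm and 7.16 degrees, less where a joint would pass 70% of its speed; a pose out of reach is approached as far as the arm can. A call is refused whole if a number of a shift passes 1 or a number of a turn 1, either way. A call with a gripper value outside its range is refused whole. The fingers move at their own pace and stop on an object; the grip force is fixed at half the most. Time passes only in rows, so rows that do not move let the fingers close. It gives the time, the measured TCP pose, the force, the opening and the grip force at its end, in the units of the state.
- readout.get_obs(): the state, without advancing time (a new reading comes with each control period).
- vision.get_image(name): name is "scene" or "side" or "wrist"; returns the picture (400x640x3 uint8, red, green, blue); there is no depth.
- vision.camera_params(name): a dict with "fx", "fy", "cx", "cy" (pixels), "rvec" (rotation vector, rad) and "tvec" (3), from world to camera coordinates, as OpenCV has them; the wrist camera has in their place "hand_eye" (4x4, takes a point from camera to tool coordinates, whose origin is the TCP and whose axes are the flange's). Camera axes: x right, y down, z forward; pixel columns grow to the right and rows downward; lengths in mm; the calibration is good to about 2 mm. A picture is of the moment at which its call begins: read the wrist's pose just before it. camera_params takes no time and is no camera call.
- close_job(): hands the job in; it is judged then, once.
The state is a dict: "t": time; "qpos": joint angles; "qvel": joint speeds; "joint_torque": joint torques, N m; "ee_pos": TCP position; "orientation": TCP orientation; "ft_force": force on the tool from outside, world axes, zero at the start; "moment": the same for the moment, N m; "width": finger opening in mm; "grasp_force": force on a finger pad.
Only numpy, scipy, OpenCV 4.12 (cv2) and the standard library are available. Lean on these libraries where they do the work, as an engineer would, in place of code of your own. Each camera call takes 0.05 s, during which the arm holds its last target. There are 200 camera calls.

### The job

Slide the lino block forward along the registration bed until it sits fully home against the end stop. Then take the orange-handled key from its wooden stand, set its blade in the slot of the brass cam and turn the cam clockwise to its stop, so that the red tongue is locked across behind the block; finally put the key back upright in its stand. Leave the other things on the table where they are.

Things in the scene. Friction and masses are not known exactly. Their poses are not given: they have to be found in the camera images.
- bed: Fixed registration bed: plywood plate, x -125 to +115, y -102 to +58 mm, 10 mm thick, aluminium rails on it. Origin on the table, mid-channel; x is the way the block slides home, z up. Channel floor z = 10 mm; rail faces at y = +34.5 mm (x -115 to +90) and y = -34.5 mm (x +4 to +90), rails 16 mm thick, tops at z = 26 mm. The cam's upright axis is at x = -15, y = -58 mm. Open behind the block.
- end_stop (a point): Middle of the end stop's face, at x = +90 mm, y = 0, z = 20 mm in the bed frame; the stop's top is 28 mm above the table.
- block: Loose mounted lino block, brown with pale wavy lines, 95 x 65 x 20 mm, long side along the channel, origin at the centre of its underside, 0.1 to 0.2 kg. It lies in the channel 15 to 45 mm short of the end stop. Home is origin at x = +42.5 mm in the bed frame; its rear face (towards -x of the bed) is then at x = -5 mm.
- cam (a joint): Cam angle, rad, growing clockwise seen from above. At 0 the red tongue points along -x of the bed (open); at 1.571, a hard stop, along +y of the bed, across the channel, about 2 mm behind a home block. Starts between 0.1 and 0.3. Friction about 0.06 N m, stays where it is left. A block well short of home obstructs the tongue.
- cam_slot (a point): Centre of the slot's mouth, on the cam's axis, on top of the round brass cam head (50 mm diameter, top 35.5 mm above the table). The slot runs along this point's x axis: 42 mm long, 7.6 mm wide, 18 mm deep. The point turns with the cam; its -x points to the tip of the red tongue (47 mm from the axis, 16 mm wide, 15 to 25 mm above the table).
- key: Key, 100 mm tall, 0.1 to 0.2 kg, upright in its stand, blade down. Origin mid blade tip, z up the shank, x along the blade's width. Blade 34 mm wide (x), 4 mm thick (y), 16 mm long, tip rounded, then a round steel collar, 40 mm diameter (z = 16 to 22 mm), which rests on the stand's top, or on the cam head when the blade is fully in the slot; then a 14 mm shank up to the handle.
- key_grip (a point): Where to grasp the key: the middle of its flat orange handle, 78 mm above the blade's tip. The handle is 60 mm wide (the key's x), 14 mm thick (y; grasp across this) and 48 mm tall.
- key_tip (a point): Middle of the key's blade tip (the key's origin).
- key_stand: Fixed dark wooden block 90 x 70 x 35 mm, origin at the centre of its underside. A pocket 44 mm (x) by 12 mm (y), 24 mm deep, opens in the middle of its top and takes the key's blade along x. The key's origin is then 19 mm above the table.
- masking_tape: Bystander: roll of masking tape lying flat, 104 mm across, 25 mm high, origin under its centre.
- brayer_b: Bystander: ink roller with a black roller and red handle, 188 x 86 x 33 mm, origin under its middle.
- lino_cutter: Bystander: gouge with a pear-shaped wooden handle, 96 x 30 x 27 mm, origin under its middle.
- baren: Bystander: wooden rubbing disc with a knob, 108 mm across, 48 mm high, origin under its centre.
There are look-alikes about, which are no part of the job. There is more than one size of the key; the one meant has the size given above.

How it is judged:
By the outcome, as a careful person would: the job done as asked, in the order asked, and still so for the second after the job is handed in, with the robot touching nothing.
It also fails if it takes over 72 s, if anything falls off the work surface, if the arm or the gripper's body presses on something with over 40 N, if the wrist force passes 120 N, or if a joint passes its speed limit or range.

## Working session

There is one attempt and no reset: what is moved stays moved. The work goes in short steps, Python scripts to look and compute and a tool call to move; the robot and the scene stay as the last step left them, time stands still between calls to the robot, and variables do not carry over. Pictures are saved under pics/ and viewed, at most 10 in all, crops included, and the job is handed in when it is done.

Besides the shell and the picture viewer there is one more tool, called after "Request:" as a command line: name --argument value ..., lists and objects as JSON in quotes. servo_tool: Moves the arm, as the interface text tells. Its arguments: {"type":"object","properties":{"plan":{"type":"array"}},"required":["plan"]}

```bash
mkdir -p pics; ls
python3 - <<'E'
from workcell import readout, vision
import cv2,numpy as np
for n in ("scene","side","wrist"):
    o=readout.get_obs(); im=vision.get_image(n); cv2.imwrite(f"pics/{n}0.png",im[:,:,::-1])
    print(n,vision.camera_params(n))
print(o)
E
```

```text
pics
scene {'fx': 409.89412269659465, 'fy': 409.89412269659465, 'cx': 328.1208636838002, 'cy': 198.42491714804004, 'rvec': array([ 1.98421777, -0.71942299,  0.39931789]), 'tvec': array([-459.91744207,  278.09624203,  964.76840651])}
side {'fx': 422.1813342871277, 'fy': 422.1813342871277, 'cx': 318.7011865929087, 'cy': 197.2206463655953, 'rvec': array([-0.02311642, -2.63656704,  1.67911734]), 'tvec': array([ 586.00250484,   64.00902104, 1393.8264229 ])}
wrist {'fx': 291.47090136898544, 'fy': 291.47090136898544, 'cx': 319.13175370827895, 'cy': 201.96146398169833, 'hand_eye': array([[ 3.14966723e-05, -9.68740473e-01, -2.48076389e-01,
         6.62087294e+01],
       [ 9.99999755e-01, -1.43014876e-04,  6.85437915e-04,
        -1.22130301e+00],
       [-6.99490064e-04, -2.48076350e-01,  9.68740231e-01,
        -8.26697049e+01],
       [ 0.00000000e+00,  0.00000000e+00,  0.00000000e+00,
         1.00000000e+00]])}
{'t': 0.1, 'qpos': array([ 1.12999731e+00,  4.23755445e-01,  1.63058138e+00,  6.40211736e-07,
        1.08859844e+00, -1.90061026e-02]), 'qvel': array([-0.00060727, -0.00188207, -0.00260865, -0.00075404, -0.00172804,
       -0.00182311]), 'joint_torque': array([ 6.03380577e-04, -5.45611811e+01, -2.74325895e+01,  6.45054085e-02,
        1.87384657e-02, -3.70627936e-05]), 'ee_pos': array([255.69145466, 569.88943799, 301.99761118]), 'orientation': array([-6.57586411e-01, -3.07168594e+00,  2.05308169e-03]), 'ft_force': array([-0.31527785, -0.10742676,  0.79116898]), 'moment': array([-0.01934039, -0.00098807,  0.03142186]), 'grasp_force': 0.0, 'width': 87.64439410312553}
```

View pics/scene0.png

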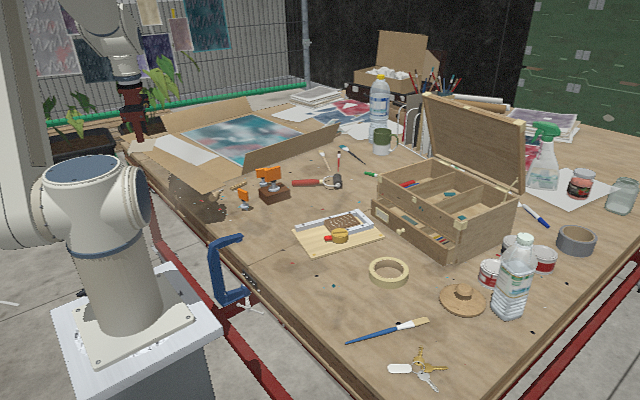

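View pics/side0.png

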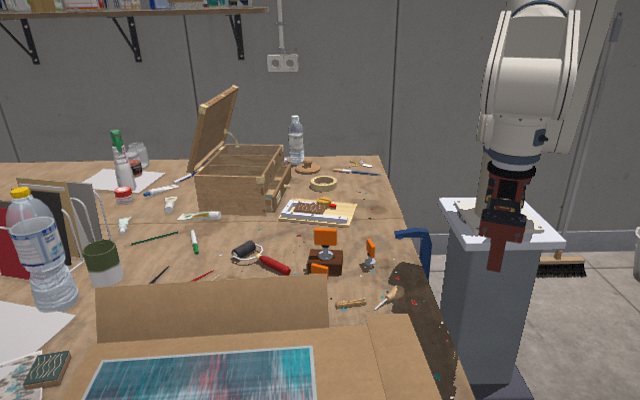

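The scene view shows the keys at (268,178) in the dark stand and a smaller one at (243,198). The bed is at (340,232). The side view has orange items at (325,237), (370,247) and (319,268), so I'll check those in a close crop.

```bash
cat > h.py <<'E'
import cv2,numpy as np
from scipy.spatial.transform import Rotation as R
from workcell import readout, vision
def cam(n,o=None):
    p=vision.camera_params(n); K=np.array([[p['fx'],0,p['cx']],[0,p['fy'],p['cy']],[0,0,1]])
    if n=='wrist':
        T=np.eye(4);T[:3,:3]=R.from_rotvec(o['orientation']).as_matrix();T[:3,3]=o['ee_pos']
        W=np.linalg.inv(T@p['hand_eye']); return K,W[:3,:3],W[:3,3]
    return K,R.from_rotvec(p['rvec']).as_matrix(),np.array(p['tvec'])
def ray(c,uv,z):
    K,A,t=c; C=-A.T@t; d=A.T@np.linalg.inv(K)@[uv[0],uv[1],1]; return C+d*(z-C[2])/d[2]
def proj(c,X):
    K,A,t=c; q=(np.atleast_2d(X)@A.T+t)@K.T; return q[:,:2]/q[:,2:]
E
python3 - <<'E'
from h import *
s=cv2.imread('pics/scene0.png');d=cv2.imread('pics/side0.png')
a=cv2.resize(s[150:270,220:400],None,fx=4.4,fy=4.4,interpolation=cv2.INTER_CUBIC)[:, :800]
a=cv2.resize(s[155:260,225:395],(486,300),interpolation=cv2.INTER_CUBIC)
b=cv2.resize(d[185:305,265:405],(350,300),interpolation=cv2.INTER_CUBIC)
c=cv2.resize(s[155:215,230:300],(350,300),interpolation=cv2.INTER_CUBIC)
e=cv2.resize(d[220:285,300:390],(415,300),interpolation=cv2.INTER_CUBIC)
top=np.zeros((300,800,3),np.uint8);top[:,:400]=cv2.resize(a,(400,300));top[:,400:750]=b
bot=np.zeros((300,800,3),np.uint8);bot[:,:350]=c;bot[:,360:775]=e
cv2.imwrite('pics/c1.png',np.vstack([top,bot]))
for uv,z in (((274,193),35),((244,208),0),((340,235),20)): print(ray(cam('scene'),uv,z))
for uv,z in (((325,255),35),((370,267),0),((319,272),10),((318,210),20)): print(ray(cam('side'),uv,z))
E
```

```text
[550.38665981 238.57564199  35.        ]
[447.76158003 271.71719212   0.        ]
[571.29822931 -84.46880085  20.        ]
[569.43518874 265.05215196  35.        ]
[447.84113392 274.87810305   0.        ]
[586.38853048 307.67341175  10.        ]
[587.93023827 -35.84536051  20.        ]
```

View pics/c1.png

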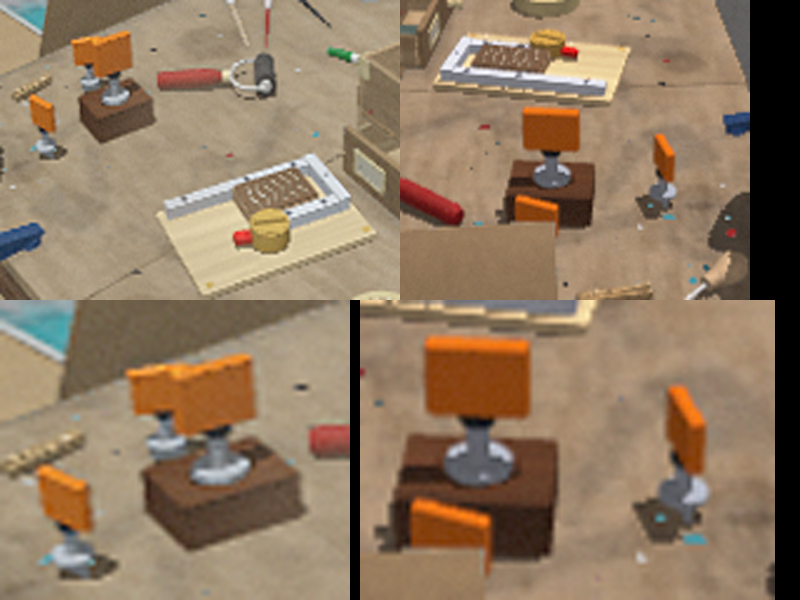

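View pics/wrist0.png

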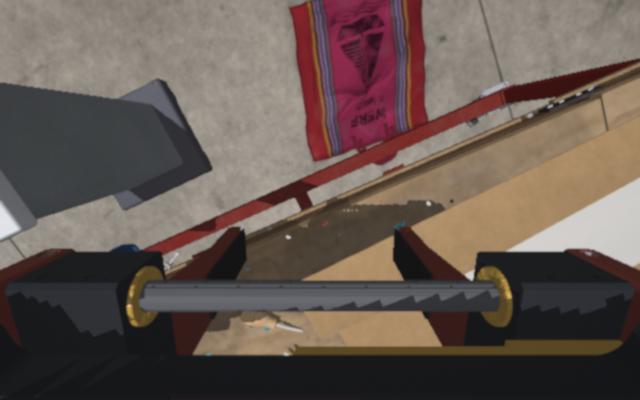

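Candidates for the key:
- **A:** (268,178) scene, (325,237) side, standing in the dark wooden stand.
- **B:** behind the stand, (260,177) scene, (319,268) side.
- **C:** (243,198) scene, (370,247) side, smaller and on the table.

A is the one in the stand. I'll check its size while fitting the bed and stand poses.

Run:
```python
from h import *
from scipy.optimize import least_squares
S,D=cam('scene'),cam('side')
def fit(obs,x0):
    def f(p):
        c,s=np.cos(p[2]),np.sin(p[2]); r=[]
        for cm,uv,X in obs:
            r+=list(proj(cm,[p[0]+c*X[0]-s*X[1],p[1]+s*X[0]+c*X[1],X[2]])[0]-uv)
        return r
    q=least_squares(f,x0,loss='soft_l1'); return q.x,np.round(q.fun,1)
obs=[(S,(313.4,258.3),(-125,-102,10)),(S,(383.5,236.2),(115,-102,10)),(S,(291.7,229.2),(-125,58,10)),
(D,(357,204.2),(-125,-102,10)),(D,(350.2,226.2),(-125,58,10)),(D,(278.2,218.2),(115,58,10))]
print('bed',fit(obs,[580,-50,-.5]))
for sg in [0]:
  obs=[(S,(259,190),(-45,35,35)),(S,(268.5,197),(-45,-35,35)),(S,(290,189),(45,-35,35)),(S,(268.6,204.6),(-45,-35,0)),(S,(290.4,195.6),(45,-35,0)),
  (D,(307.2,260.5),(45,35,35)),(D,(342.3,263.3),(-45,35,35)),(D,(342.9,250.3),(-45,-35,35)),(D,(310.2,249.3),(45,-35,35))]
  print('stand',fit(obs,[560,250,-.3]))
# triangulate A handle corners
K,A,t=S;K2,A2,t2=D
def tri(a,b):
    X=cv2.triangulatePoints(K@np.c_[A,t],K2@np.c_[A2,t2],np.float64(a),np.float64(b));return (X[:3]/X[3]).T
m=tri([[230+175/5],[155+(375-300)/5]],[[300+168/4.61],[220+38/4.615]])
n=tri([[230+253/5],[155+(358-300)/5]],[[300+66/4.61],[220+38/4.615]])
k=tri([[230+182/5],[155+(433-300)/5]],[[300+168/4.61],[220+115/4.615]])
print(m,n,k,np.linalg.norm(m-n))
```

```text
bed (array([ 5.94986355e+02, -3.55526329e+01, -2.26311581e-01]), array([-1.2, -0.6,  1.8, -1.4, -1.1, -0. ,  0. , -1.5, -0.2, -2.1, -0. ,
       -0.5]))
stand (array([ 5.68361134e+02,  2.66260779e+02, -6.85414891e-02]), array([-1.1, -1.6, -1.1, -0.8,  0.2, -0.4, -0.3,  0.5,  0.4,  1.7,  0.5,
        1.7, -0.4, -0.5, -0.6, -1.7, -0.3, -1.2]))
[[538.47698799 264.26245148 116.75792897]] [[596.51074309 257.15338162 114.06619099]] [[540.27875452 268.96483058  69.48379533]] 58.5294887930257
```

A is confirmed as the key: its handle is about 58 x 47 mm with the top near z 117, which matches the given size. Next I'll work out the tool axes and plan the wrist views.

Run:
```python
from h import *
o=readout.get_obs(); M=R.from_rotvec(o['orientation']).as_matrix(); print(M.round(3))
print('toolx yaw',np.arctan2(M[1,0],M[0,0]), o['qpos'])
```

```text
[[-0.912  0.409 -0.   ]
 [ 0.409  0.912 -0.001]
 [ 0.    -0.001 -1.   ]]
toolx yaw 2.7197477185283665 [ 1.12998233e+00  4.23668134e-01  1.63048133e+00  1.25141121e-05
  1.08858834e+00 -1.89748902e-02]
```

Request:
servo_tool --plan '[[[-1, 0.62, -0.507, 0, 0, 0, 0.27], [-1, 0.62, -0.507, 0, 0, 0, 0.27], [-1, 0.62, -0.507, 0, 0, 0, 0.27], [-1, 0.62, -0.507, 0, 0, 0, 0.27], [-1, 0.62, -0.507, 0, 0, 0, 0.27]]]'

```text
t: 0.57
ee_pos: [380.6, 467.7, 302.4]
orientation: [-0.473, -3.106, 0.001]
ft_force: [0.1, 1.6, 1.0]
width: 88.1
grasp_force: 0.0
```

Request:
servo_tool --plan '[[[-1, 0.62, -0.507, 0, 0, 0, 0.27], [-1, 0.62, -0.507, 0, 0, 0, 0.27], [-1, 0.62, -0.507, 0, 0, 0, 0.27], [-1, 0.62, -0.507, 0, 0, 0, 0.27], [-1, 0.62, -0.507, 0, 0, 0, 0.27]]]'

```text
t: 0.98
ee_pos: [504.8, 366.2, 302.4]
orientation: [-0.29, -3.128, 0.001]
ft_force: [0.1, 0.3, -1.2]
width: 87.9
grasp_force: 0.0
```

Request:
servo_tool --plan '[[[-1, 0.62, -0.507, 0, 0, 0, 0.27], [-1, 0.62, -0.507, 0, 0, 0, 0.27], [-1, 0.62, -0.507, 0, 0, 0, 0.27], [-1, 0.62, -0.507, 0, 0, 0, 0.27], [-1, 0.62, -0.507, 0, 0, 0, 0.27]]]'

```text
t: 1.4
ee_pos: [628.8, 264.7, 302.3]
orientation: [-0.106, -3.139, 0.0]
ft_force: [0.2, 1.7, -0.4]
width: 87.6
grasp_force: 0.0
```

Request:
servo_tool --plan '[[[-1, 0, 0, 0, 0, 0, 0], [-1, 0, 0, 0, 0, 0, 0]]]'

```text
t: 1.57
ee_pos: [628.7, 264.6, 302.0]
orientation: [-0.112, -3.139, 0.0]
ft_force: [-1.1, -0.0, -0.6]
width: 87.3
grasp_force: 0.0
```

Run:
```python
from h import *
import pickle
o=readout.get_obs(); im=vision.get_image('wrist'); cv2.imwrite('pics/w1.png',im[:,:,::-1]); pickle.dump(o,open('w1.pkl','wb'))
print(o['t'],o['ee_pos'],o['orientation'])
```

```text
1.5667 [628.6553693  264.63770524 302.02701808] [-1.12040699e-01 -3.13885484e+00  3.56290245e-04]
```

Request:
servo_tool --plan '[[[-1, 0.04, -0.86, 0, 0, 0, -0.2], [-1, 0.04, -0.86, 0, 0, 0, -0.2], [-1, 0.04, -0.86, 0, 0, 0, -0.2], [-1, 0.04, -0.86, 0, 0, 0, -0.2], [-1, 0.04, -0.86, 0, 0, 0, -0.2]]]'

```text
t: 2.03
ee_pos: [634.7, 94.1, 302.7]
orientation: [-0.243, -3.132, -0.0]
ft_force: [0.4, 0.3, -0.0]
width: 88.0
grasp_force: 0.0
```

Request:
servo_tool --plan '[[[-1, 0.04, -0.86, 0, 0, 0, -0.2], [-1, 0.04, -0.86, 0, 0, 0, -0.2], [-1, 0.04, -0.86, 0, 0, 0, -0.2], [-1, 0.04, -0.86, 0, 0, 0, -0.2], [-1, 0, 0, 0, 0, 0, 0]]]'

```text
t: 2.45
ee_pos: [641.7, -47.2, 302.8]
orientation: [0.359, 3.121, -0.002]
ft_force: [-0.1, 1.0, -0.9]
width: 87.8
grasp_force: 0.0
```

Request:
servo_tool --plan '[[[0.64, 0, 0, 0, 0, 0, 0]]]'

```text
t: 2.53
ee_pos: [641.7, -43.8, 302.6]
orientation: [-0.356, -3.121, -0.001]
ft_force: [-0.6, 0.2, 0.1]
width: 83.9
grasp_force: 0.0
```

Run:
```python
from h import *
import pickle
o=readout.get_obs(); im=vision.get_image('wrist'); cv2.imwrite('pics/w2.png',im[:,:,::-1]); pickle.dump(o,open('w2.pkl','wb'))
a=cv2.imread('pics/w1.png')[0:275];b=cv2.imread('pics/w2.png')[0:275]
cv2.imwrite('pics/w12.png',np.vstack([a,b]))
print(o['t'],o['ee_pos'],o['orientation'])
```

```text
2.5333 [641.69999242 -43.81106917 302.64866679] [-3.55922483e-01 -3.12090994e+00 -5.46549900e-04]
```

View pics/w12.png

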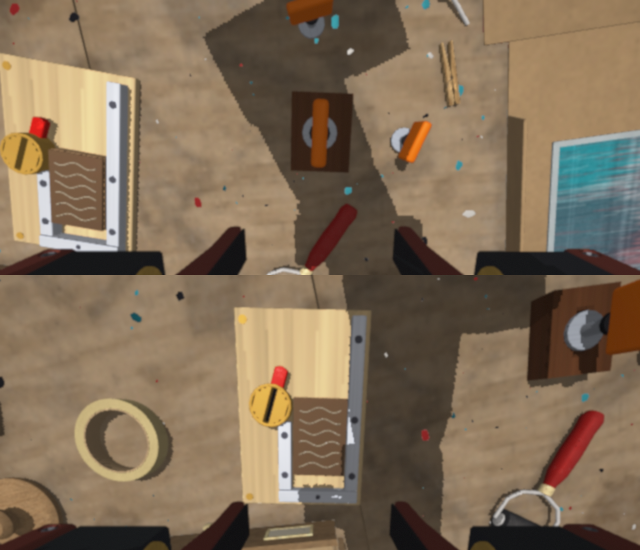

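The top half of this picture is the stand view, with key A at (320,133) in its stand. The bottom half is the bed: plate corners (235,33), (371,36) and (242,228), cam at (270,130) with its slot tilted, block corners (294,123) to (342,199), and the channel free behind it. I'll refine with masks and check with a model overlay.

```bash
cat > fit.py <<'E'
from h import *
import pickle
from scipy.optimize import least_squares
def fitpose(obs,x0):
    def f(p):
        c,s=np.cos(p[2]),np.sin(p[2]); r=[]
        for cm,uv,X in obs: r+=list(proj(cm,[p[0]+c*X[0]-s*X[1],p[1]+s*X[0]+c*X[1],X[2]])[0]-uv)
        return r
    q=least_squares(f,x0,loss='soft_l1'); return q.x,np.round(q.fun,1)
def place(p,X):
    X=np.atleast_2d(np.float64(X)); c,s=np.cos(p[2]),np.sin(p[2]); return np.c_[p[0]+c*X[:,0]-s*X[:,1],p[1]+s*X[:,0]+c*X[:,1],X[:,2]]
def mask(im,lo,hi,box):
    h=cv2.cvtColor(im,cv2.COLOR_BGR2HSV); m=cv2.inRange(h,np.array(lo),np.array(hi)); k=np.zeros_like(m); x0,y0,x1,y1=box; k[y0:y1,x0:x1]=m[y0:y1,x0:x1]; return k
def rect(x0,x1,y0,y1,z): return [(x0,y0,z),(x1,y0,z),(x1,y1,z),(x0,y1,z)]
def draw(im,c,X,s,off,col):
    q=((proj(c,X)-off+.5)*s).astype(np.int32); cv2.polylines(im,[q],True,col,1)
E
cat > f1.py <<'E'
from fit import *
o1,o2=pickle.load(open('w1.pkl','rb')),pickle.load(open('w2.pkl','rb')); c1,c2=cam('wrist',o1),cam('wrist',o2)
a,b=cv2.imread('pics/w1.png'),cv2.imread('pics/w2.png')
y=mask(b,(18,110,90),(32,255,255),(245,105,295,155)); n,l,st,ce=cv2.connectedComponentsWithStats(cv2.morphologyEx(y,cv2.MORPH_CLOSE,np.ones((9,9))))
i=1+np.argmax(st[1:,4]); print('cam',st[i],ce[i]); camw=ray(c2,ce[i],33); print(camw)
bed,r=fitpose([(c2,(235,33),(-125,-102,10)),(c2,(371,36),(-125,58,10)),(c2,(242,228),(115,-102,10)),(c2,(361,229),(115,58,10)),(c2,ce[i],(-15,-58,33))],[595,-35,-.226]); print('bed',bed,r)
g=cv2.cvtColor(b,cv2.COLOR_BGR2GRAY); k=np.zeros_like(g); cv2.circle(k,(int(ce[i][0]),int(ce[i][1])),14,255,-1)
d=((g<75)&(k>0)).astype(np.uint8); pts=np.argwhere(d)[:,::-1].astype(float)
W=np.array([ray(c2,p,35.5)[:2] for p in pts]); m=W.mean(0); v=np.linalg.svd(W-m)[2][0]; print('slot',len(W),m,np.arctan2(v[1],v[0]),'ext',np.ptp((W-m)@v))
bl=mask(b,(0,40,40),(18,200,140),(288,115,352,210)); p=np.argwhere(bl)[:,::-1].astype(float); Wb=np.array([ray(c2,q,30)[:2] for q in p])
Rb=np.array([[np.cos(bed[2]),np.sin(bed[2])],[-np.sin(bed[2]),np.cos(bed[2])]]); L=(Wb-bed[:2])@Rb.T; print('block bed x,y',np.percentile(L,[1,99],axis=0))
kg=mask(a,(5,170,120),(18,255,255),(300,85,340,180)); q=np.argwhere(kg)[:,::-1].astype(np.float32); mr=cv2.minAreaRect(q); print('key',mr); kc=ray(c1,q.mean(0),117); print('key world',kc)
Wk=np.array([ray(c1,u,119)[:2] for u in q]); vk=np.linalg.svd(Wk-Wk.mean(0))[2][0]; print('key yaw',np.arctan2(vk[1],vk[0]))
std,r=fitpose([(c1,(292,92),(-45,-35,35)),(c1,(353,94),(-45,35,35)),(c1,(348,171),(45,35,35)),(c1,(291,169),(45,-35,35))],[568,266,-.07]); print('stand',std,r)
A=cv2.resize(b[25:232,228:378],None,fx=2.8,fy=2.8,interpolation=cv2.INTER_CUBIC)
for X,col in ((rect(-125,115,-102,58,10),(255,0,0)),(rect(-115,90,34.5,50.5,26),(0,255,0)),(rect(4,90,-50.5,-34.5,26),(0,255,0)),([(-15+25*np.cos(t),-58+25*np.sin(t),35.5) for t in np.arange(0,6.28,.3)],(255,0,255))): draw(A,c2,place(bed,X),2.8,(228,25),col)
B=cv2.resize(a[80:185,280:365],None,fx=4,fy=4,interpolation=cv2.INTER_CUBIC)
for X,col in ((rect(-45,45,-35,35,35),(255,0,0)),(rect(-30,30,-7,7,119),(0,255,0)),([(20*np.cos(t),20*np.sin(t),41) for t in np.arange(0,6.28,.3)],(255,0,255))): draw(B,c1,place(std,X),4,(280,80),col)
H=np.zeros((580,800,3),np.uint8);H[:A.shape[0],:A.shape[1]]=A;H[:B.shape[0],440:440+B.shape[1]]=B;cv2.imwrite('pics/ov1.png',H)
E
python3 f1.py
```

```text
cam [ 248  108   45   45 1538] [269.92652796 130.04616385]
[566.61486389 -86.89358655  33.        ]
bed [ 5.96383515e+02 -3.41420503e+01 -2.48057388e-01] [-1.5 -1.1  0.7 -0.8  0.6  0.3 -0.9  1.6  0.4  0.8]
slot 117 [566.55029367 -86.7110831 ] -0.5357441480462019 ext 31.5892614073202
block bed x,y [[-24.28159846 -32.94106228]
 [ 67.479195    31.67401553]]
key ((319.15216064453125, 132.45761108398438), (11.136088371276855, 63.420772552490234), 2.862405300140381)
key world [566.23710264 267.8542562  117.        ]
key yaw -0.12003413079275034
stand [ 5.68635293e+02  2.69806094e+02 -1.08564403e-01] [-0.5 -1.2  0.5 -0.7  0.5  1.3 -0.5  1.2]
```

View pics/ov1.png

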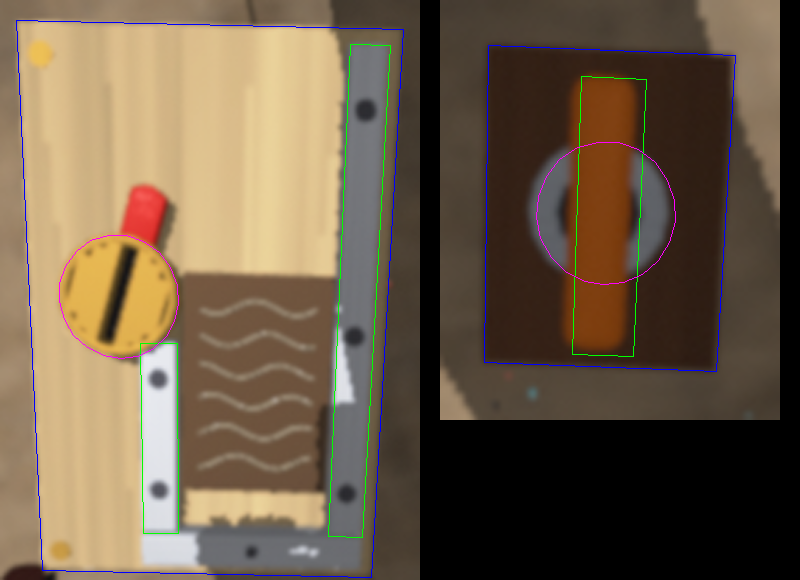

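The overlay fits the bed well: cam circle, rails and plate all line up. The block is 20 mm short with its rear at bed x≈-25. The cam is at θ≈0.29, and the key is at (566.5,268) with yaw ≈-0.12. Next I'll lower the fingers behind the block.

Request:
servo_tool --plan '[[[0.64, -0.47, 0.11, -0.5, 0, 0, -0.05], [0.64, -0.47, 0.11, -0.5, 0, 0, -0.05], [0.64, -0.47, 0.11, -0.5, 0, 0, -0.05], [0.64, -0.47, 0.11, -0.5, 0, 0, -0.05], [0.64, -0.47, 0.11, -0.5, 0, 0, -0.05]]]'

```text
t: 3.0
ee_pos: [547.0, -19.1, 202.1]
orientation: [0.383, 3.118, 0.001]
ft_force: [0.7, -0.1, -0.9]
width: 47.3
grasp_force: 0.0
```

Request:
servo_tool --plan '[[[0.64, 0, 0, 0, 0, 0, 0], [0.64, 0, 0, -0.65, 0, 0, 0], [0.64, 0, 0, -0.65, 0, 0, 0], [0.64, 0, 0, -0.65, 0, 0, 0], [0.64, 0, 0, -0.65, 0, 0, 0]]]'

```text
t: 3.42
ee_pos: [550.0, -20.1, 98.8]
orientation: [0.384, 3.115, 0.001]
ft_force: [0.2, 0.1, 0.1]
width: 16.9
grasp_force: 0.0
```

Request:
servo_tool --plan '[[[0.64, 0, 0, 0, 0, 0, 0], [0.64, 0, 0, 0, 0, 0, 0]]]'

```text
t: 3.58
ee_pos: [548.6, -20.5, 98.5]
orientation: [-0.385, -3.116, 0.0]
ft_force: [0.5, 0.7, 0.7]
width: 15.8
grasp_force: 0.0
```

Request:
servo_tool --plan '[[[0.64, 0.17, -0.043, 0, 0, 0, 0], [0.64, 0.17, -0.043, 0, 0, 0, 0], [0.64, 0.17, -0.043, 0, 0, 0, 0], [0.64, 0.17, -0.043, 0, 0, 0, 0], [0.64, 0.05, -0.012, 0, 0, 0, 0]]]'

```text
t: 4.0
ee_pos: [578.8, -29.2, 99.7]
orientation: [0.388, 3.116, 0.0]
ft_force: [-2.8, 1.3, 2.7]
width: 15.5
grasp_force: 1.7
```

Request:
servo_tool --plan '[[[0.64, 0.04, -0.01, 0, 0, 0, 0], [0.64, 0.03, -0.008, 0, 0, 0, 0], [0.64, 0, 0, 0, 0, 0, 0]]]'

```text
t: 4.25
ee_pos: [579.1, -29.6, 98.6]
orientation: [-0.387, -3.115, 0.0]
ft_force: [-4.9, 1.3, 4.3]
width: 15.8
grasp_force: 2.6
```

Request:
servo_tool --plan '[[[0.64, 0.04, -0.01, 0, 0, 0, 0], [0.64, 0.03, -0.008, 0, 0, 0, 0], [0.64, 0, 0, 0, 0, 0, 0]]]'

```text
t: 4.5
ee_pos: [579.5, -29.8, 98.2]
orientation: [-0.387, -3.109, -0.0]
ft_force: [-12.9, 4.3, 10.6]
width: 16.2
grasp_force: 6.4
```

Request:
servo_tool --plan '[[[0.64, 0.03, -0.008, 0, 0, 0, 0], [0.64, 0.03, -0.008, 0, 0, 0, 0], [0.64, 0, 0, 0, 0, 0, 0]]]'

```text
t: 4.75
ee_pos: [579.9, -30.0, 97.9]
orientation: [-0.386, -3.104, -0.0]
ft_force: [-18.4, 6.6, 13.5]
width: 15.9
grasp_force: 9.6
```

Request:
servo_tool --plan '[[[0.64, -0.24, 0.06, 0, 0, 0, 0], [0.64, -0.24, 0.06, 0.1, 0, 0, 0], [0.64, 0, 0, 1, 0, 0, 0], [0.64, 0, 0, 1, 0, 0, 0], [-1, 0, 0, 1, 0, 0, 0]]]'

```text
t: 5.17
ee_pos: [565.7, -26.2, 223.9]
orientation: [-0.387, -3.117, 0.0]
ft_force: [1.0, 0.3, 0.8]
width: 19.2
grasp_force: 0.0
```

Request:
servo_tool --plan '[[[-1, 0.1, 0.4, 0.8, 0, 0, 0.15], [-1, 0.3, 0.6, 0.6, 0, 0, 0.22], [-1, 0.3, 0.85, 0.4, 0, 0, 0.23], [-1, 0.3, 0.88, 0, 0, 0, 0.23], [-1, 0.3, 0.88, 0, 0, 0, 0.23]]]'

```text
t: 5.58
ee_pos: [619.4, 119.4, 297.3]
orientation: [0.243, 3.127, 0.002]
ft_force: [1.4, 0.0, -0.9]
width: 52.4
grasp_force: 0.0
```

Request:
servo_tool --plan '[[[-1, 0.3, 0.88, 0, 0, 0, 0.23], [-1, 0.2, 0.88, 0, 0, 0, 0.23], [-1, 0, 0.6, 0, 0, 0, 0], [-1, 0, 0, 0, 0, 0, 0], [-1, 0, 0, 0, 0, 0, 0]]]'

```text
t: 6.0
ee_pos: [638.0, 213.6, 294.7]
orientation: [0.176, 3.136, -0.0]
ft_force: [0.6, -1.0, -0.3]
width: 85.0
grasp_force: 0.0
```

```bash
cat > f2.py <<'E'
from fit import *
o=readout.get_obs(); im=vision.get_image('wrist')[:,:,::-1].copy(); cv2.imwrite('pics/w3.png',im); c=cam('wrist',o)
print(o['t'],o['ee_pos'],o['orientation'])
M=R.from_rotvec(o['orientation']).as_matrix(); print('toolx yaw',np.arctan2(M[1,0],M[0,0]))
bed=[596.38,-34.14,-.248]; kp=proj(c,[566.5,268,119])[0]; print('key px',kp, 'bed px',proj(c,place(bed,[(-5,0,30),(90,0,28),(-15,-58,35.5)])))
x0,y0=int(kp[0])-25,max(0,int(kp[1])-50)
k=mask(im,(5,170,90),(18,255,255),(x0,y0,x0+50,y0+100)); q=np.argwhere(k)[:,::-1].astype(np.float64)
W=np.array([ray(c,u,119)[:2] for u in q]); v=np.linalg.svd(W-W.mean(0))[2][0]; print(len(q),W.mean(0),'yaw',np.arctan2(v[1],v[0]),np.ptp((W-W.mean(0))@v))
A=cv2.resize(im[:260,:420],None,fx=1.9,fy=1.9,interpolation=cv2.INTER_CUBIC)
for X in (rect(-5,90,-32.5,32.5,30),rect(-125,115,-102,58,10)): draw(A,c,place(bed,X),1.9,(0,0),(255,0,0))
cv2.imwrite('pics/ov3.png',A)
E
python3 f2.py
```

```text
6.0 [637.9864127  213.6167294  294.66706472] [ 1.76292172e-01  3.13593886e+00 -2.24857996e-04]
toolx yaw 3.02927748405776
key px [374.93924778 114.34843307] bed px [[110.9155036  168.6472627 ]
 [115.0223929  241.62916103]
 [ 56.60919388 154.06274268]]
1527 [566.01013174 265.36896557] yaw -0.13331291775900203 58.77477639832721
```

View pics/ov3.png

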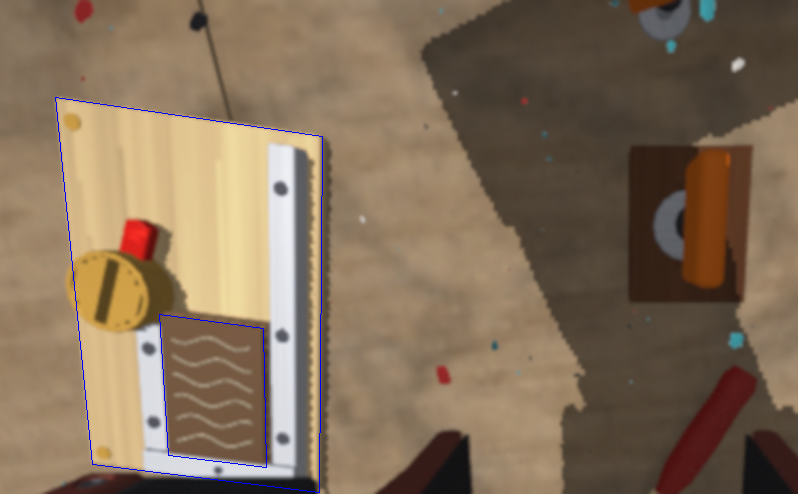

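The block is home with no gap at the end stop. The key is at (566.3,267.9) with yaw -0.12. I'll move over it and descend.

Request:
servo_tool --plan '[[[-1, -0.6, 0.45, 0, 0, 0, -0.05], [-1, -0.6, 0.45, 0, 0, 0, -0.05], [-1, -0.6, 0.45, 0, 0, 0, 0], [-1, 0, 0, 0, 0, 0, 0], [-1, 0, 0, 0, 0, 0, 0]]]'

```text
t: 6.47
ee_pos: [565.7, 265.8, 295.2]
orientation: [0.193, 3.135, -0.0]
ft_force: [0.5, -0.1, 1.0]
width: 88.0
grasp_force: 0.0
```

Request:
servo_tool --plan '[[[-1, 0, 0, -0.85, 0, 0, 0], [-1, 0, 0, -0.85, 0, 0, 0], [-1, 0, 0, -0.85, 0, 0, 0], [-1, 0, 0, -0.8, 0, 0, 0], [-1, 0, 0, 0, 0, 0, 0]]]'

```text
t: 6.88
ee_pos: [564.3, 263.4, 154.8]
orientation: [-0.196, -3.127, 0.007]
ft_force: [-0.8, -0.9, -0.3]
width: 88.0
grasp_force: 0.0
```

Request:
servo_tool --plan '[[[-1, 0, 0, 0, 0, 0, 0], [-1, 0, 0, 0, 0, 0, 0]]]'

```text
t: 7.05
ee_pos: [567.8, 266.0, 162.2]
orientation: [0.195, 3.134, 0.001]
ft_force: [0.3, 0.6, 1.0]
width: 87.8
grasp_force: 0.0
```

Request:
servo_tool --plan '[[[-1, -0.03, 0.045, -0.09, 0, 0, 0], [0, 0, 0, 0, 0, 0, 0], [0.4, 0, 0, 0, 0, 0, 0], [0.5, 0, 0, 0, 0, 0, 0], [0.55, 0, 0, 0, 0, 0, 0]]]'

```text
t: 7.47
ee_pos: [565.2, 268.6, 157.8]
orientation: [0.193, 3.135, 0.001]
ft_force: [-0.1, -0.1, 0.4]
width: 64.5
grasp_force: 0.0
```

Request:
servo_tool --plan '[[[0.6, 0, 0, 0, 0, 0, 0], [0.65, 0, 0, 0, 0, 0, 0], [0.7, 0, 0, 0, 0, 0, 0], [1, 0, 0, 0, 0, 0, 0], [1, 0, 0, 0, 0, 0, 0]]]'

```text
t: 7.88
ee_pos: [565.0, 268.4, 157.0]
orientation: [-0.194, -3.136, 0.0]
ft_force: [-0.1, 0.1, 0.1]
width: 31.4
grasp_force: 0.0
```

Request:
servo_tool --plan '[[[1, 0, 0, 0, 0, 0, 0], [1, 0, 0, 0, 0, 0, 0]]]'

```text
t: 8.05
ee_pos: [565.0, 268.4, 157.0]
orientation: [-0.194, -3.136, 0.0]
ft_force: [0.1, -0.6, 1.0]
width: 18.0
grasp_force: 0.0
```

Run:
```python
from h import *
o=readout.get_obs(); M=R.from_rotvec(o['orientation']).as_matrix(); print(o['ee_pos'],M.round(4),np.arctan2(M[1,0],M[0,0])-np.pi,o['ft_force'],o['moment'],o['width'],o['grasp_force'])
```

```text
[565.0286202  268.37314995 157.0304986 ] [[-9.924e-01  1.231e-01 -1.000e-04]
 [ 1.231e-01  9.924e-01 -0.000e+00]
 [ 1.000e-04 -0.000e+00 -1.000e+00]] -0.12339421651418991 [ 0.06107407 -0.55933882  0.97263007] [ 0.06379615 -0.00820672  0.02058106] 17.996781151372684 0.0
```

Request:
servo_tool --plan '[[[1, 0, 0, 0, 0, 0, 0], [1, 0, 0, 0, 0, 0, 0], [1, 0, 0, 0, 0, 0, 0], [1, 0, 0, 0, 0, 0, 0]]]'

```text
t: 8.38
ee_pos: [564.9, 268.3, 156.9]
orientation: [-0.194, -3.135, 0.0]
ft_force: [-0.7, 0.3, -1.9]
width: 13.9
grasp_force: 30.0
```

```bash
cat > st.py <<'E'
from h import *
o=readout.get_obs(); M=R.from_rotvec(o['orientation']).as_matrix(); print(o['t'],o['ee_pos'].round(2),'z',M[:,2].round(4),'yaw-pi',(np.arctan2(M[1,0],M[0,0])-np.pi).round(4),o['ft_force'].round(1),o['moment'].round(2),o['width'].round(2),o['grasp_force'])
E
python3 st.py
```

```text
Traceback (most recent call last):
  File "st.py", line 2, in <module>
    o=readout.get_obs(); M=R.from_rotvec(o['orientation']).as_matrix(); print(o['t'],o['ee_pos'].round(2),'z',M[:,2].round(4),'yaw-pi',(np.arctan2(M[1,0],M[0,0])-np.pi).round(4),o['ft_force'].round(1),o['moment'].round(2),o['width'].round(2),o['grasp_force'])
                                                                                                                                                                                                                              ^^^^^^^^^^^^^^^^
AttributeError: 'float' object has no attribute 'round'
```

The key is held at width 13.9 with 30 N on the pads. I'll lift it and carry it to a close look beside the cam.

Request:
servo_tool --plan '[[[1, 0, 0, 0.3, 0, 0, 0], [1, 0, 0, 0.5, 0, 0, 0], [1, 0, 0, 0.6, 0, 0, 0], [1, 0, 0, 0.6, 0, 0, 0], [1, 0, 0, 0, 0, 0, 0]]]'

```text
t: 8.8
ee_pos: [567.3, 269.4, 242.7]
orientation: [0.193, 3.128, 0.006]
ft_force: [0.4, 0.4, -1.5]
width: 14.1
grasp_force: 30.0
```

Request:
servo_tool --plan '[[[1, 0.12, -0.7, 0, 0, 0, -0.4], [1, 0.17, -0.93, 0, 0, 0, -0.48], [1, 0.17, -0.98, 0, 0, 0, -0.48], [1, 0.17, -0.98, 0, 0, 0, -0.48], [1, 0.17, -0.98, 0, 0, 0, -0.48]]]'

```text
t: 9.22
ee_pos: [596.7, 84.0, 236.8]
orientation: [-0.512, -3.099, 0.0]
ft_force: [0.5, -0.1, -2.1]
width: 14.0
grasp_force: 30.0
```

Request:
servo_tool --plan '[[[1, 0.17, -0.98, 0, 0, 0, -0.48], [1, 0.17, -0.98, 0, 0, 0, -0.48], [1, 0.17, -0.98, 0, 0, 0, -0.48], [1, 0.17, -0.98, 0, 0, 0, -0.48], [1, 0.12, -0.9, 0, 0, 0, -0.48]]]'

```text
t: 9.63
ee_pos: [629.0, -109.6, 236.8]
orientation: [-0.835, -3.029, 0.0]
ft_force: [0.8, 0.2, -0.7]
width: 13.7
grasp_force: 30.0
```

Request:
servo_tool --plan '[[[1, 0.06, -0.43, 0, 0, 0, 0], [1, 0, 0, 0, 0, 0, 0], [1, 0, 0, 0, 0, 0, 0], [1, 0, 0, 0, 0, 0, 0]]]'

```text
t: 9.97
ee_pos: [631.0, -123.7, 236.6]
orientation: [-0.83, -3.029, -0.0]
ft_force: [-0.3, 0.7, -1.3]
width: 13.8
grasp_force: 30.0
```

```bash
sed -i "s/o\['width'\].round(2)/o['width']/" st.py; python3 st.py
cat > f4.py <<'E'
from fit import *
o=readout.get_obs(); im=vision.get_image('wrist')[:,:,::-1].copy(); cv2.imwrite('pics/w4.png',im); c=cam('wrist',o); pickle.dump(o,open('w4.pkl','wb'))
M=R.from_rotvec(o['orientation']).as_matrix()
cp=proj(c,[566.8,-86.8,35.5])[0]; print(cp); u,v=cp.astype(int)
y=mask(im,(18,110,90),(32,255,255),(u-35,v-35,u+35,v+35)); n,l,st,ce=cv2.connectedComponentsWithStats(cv2.morphologyEx(y,cv2.MORPH_CLOSE,np.ones((9,9)))); i=1+np.argmax(st[1:,4]); print(st[i],ray(c,ce[i],35.5))
g=cv2.cvtColor(im,cv2.COLOR_BGR2GRAY); k=np.zeros_like(g); cv2.circle(k,(u,v),19,255,-1)
q=np.argwhere((g<70)&(k>0))[:,::-1].astype(float); W=np.array([ray(c,p,35.5)[:2] for p in q]); m=W.mean(0); d=np.linalg.svd(W-m)[2]; e=(W-m)@d.T; print('slot',len(W),m,np.arctan2(d[0,1],d[0,0]),np.ptp(e,axis=0), (m+d[0]*(e[:,0].max()+e[:,0].min())/2).round(1))
A=cv2.resize(im[:240,220:420],None,fx=2.5,fy=2.5,interpolation=cv2.INTER_CUBIC)
draw(A,c,[(566.8+25*np.cos(t),-86.8+25*np.sin(t),35.5) for t in np.arange(0,6.28,.3)],2.5,(220,0),(255,0,255))
cv2.imwrite('pics/ov4.png',A)
E
python3 f4.py
```

```text
9.9667 [ 630.97 -123.67  236.63] z [-1.1e-03  6.0e-04 -1.0e+00] yaw-pi -0.5351 [-0.3  0.7 -1.3] [-0.02 -0.01 -0.01] 13.804181938666709 29.99992936849594
[319.00255799 118.89056734]
[ 293   92   53   55 2325] [566.36046054 -86.74825214  35.5       ]
slot 224 [565.94534994 -86.83549455] -0.5356291498533653 [34.21589119  4.75139113] [566.1 -86.9]
```

View pics/ov4.png

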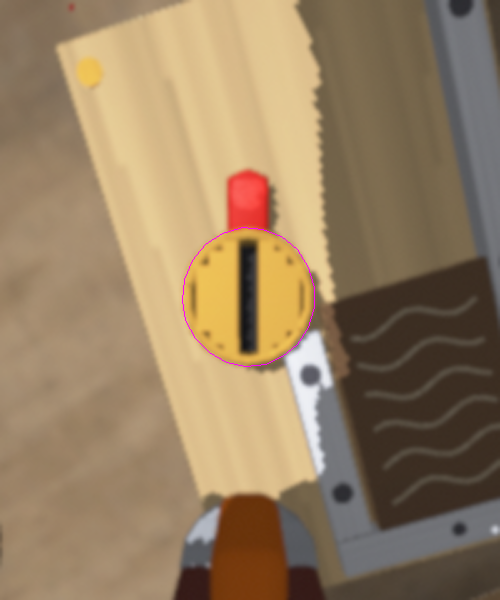

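Slot centre is (566.3,-86.8) with yaw -0.536, and the tool is aligned with it. I'll move above the slot.

Request:
servo_tool --plan '[[[1, -0.548, 0.314, 0, 0, 0, 0], [1, -0.548, 0.314, 0, 0, 0, 0], [1, -0.548, 0.314, 0, 0, 0, 0], [1, 0, 0, 0, 0, 0, 0], [1, 0, 0, 0, 0, 0, 0]]]'

```text
t: 10.43
ee_pos: [565.0, -85.0, 237.4]
orientation: [-0.827, -3.031, -0.0]
ft_force: [0.8, -1.2, -0.3]
width: 13.6
grasp_force: 30.0
```

Request:
servo_tool --plan '[[[1, 0, 0, -0.5, 0, 0, 0], [1, 0, 0, -0.5, 0, 0, 0], [1, 0, 0, -0.4, 0, 0, 0], [1, 0, 0, 0, 0, 0, 0], [1, 0, 0, 0, 0, 0, 0]]]'

```text
t: 10.85
ee_pos: [566.2, -86.4, 180.7]
orientation: [-0.829, -3.029, 0.0]
ft_force: [0.1, -0.2, -1.3]
width: 14.1
grasp_force: 30.0
```

Request:
servo_tool --plan '[[[1, 0, 0, 0, 0, 0, 0], [1, 0, 0, 0, 0, 0, 0], [1, 0, 0, 0, 0, 0, 0]]]'

```text
t: 11.1
ee_pos: [566.5, -86.8, 182.2]
orientation: [0.83, 3.028, 0.0]
ft_force: [0.8, -0.1, -1.6]
width: 13.7
grasp_force: 30.0
```

```bash
python3 st.py
```

```text
11.1 [566.5  -86.82 182.21] z [ 2.1e-03 -4.0e-04 -1.0e+00] yaw-pi -0.5352 [ 0.8 -0.1 -1.6] [0.02 0.   0.  ] 13.6567338385294 29.999811351299286
```

Request:
servo_tool --plan '[[[1, -0.032, 0.02, -0.05, 0, 0, 0], [1, 0, 0, -0.12, 0, 0, 0], [1, 0, 0, -0.12, 0, 0, 0], [1, 0, 0, -0.08, 0, 0, 0], [1, 0, 0, 0, 0, 0, 0]]]'

```text
t: 11.52
ee_pos: [563.8, -85.8, 165.3]
orientation: [-0.83, -3.028, 0.0]
ft_force: [-0.7, -0.1, -1.8]
width: 13.8
grasp_force: 30.0
```

Request:
servo_tool --plan '[[[1, 0, 0, -0.08, 0, 0, 0], [1, 0, 0, -0.08, 0, 0, 0], [1, 0, 0, -0.06, 0, 0, 0], [1, 0, 0, 0, 0, 0, 0], [1, 0, 0, 0, 0, 0, 0]]]'

```text
t: 11.93
ee_pos: [564.5, -86.0, 157.4]
orientation: [0.831, 3.03, -0.0]
ft_force: [0.6, -1.0, -1.0]
width: 13.6
grasp_force: 30.0
```

```bash
python3 st.py
```

```text
11.9333 [564.47 -85.98 157.4 ] z [ 1.e-04 -1.e-04 -1.e+00] yaw-pi -0.5352 [ 0.6 -1.  -1. ] [ 0.    0.03 -0.  ] 13.611346142675522 29.999718368053436
```

The blade is fully in with the collar on the cam head. I'll turn it clockwise.

Request:
servo_tool --plan '[[[1, 0.004, 0.001, 0, 0, 0, -0.6], [1, 0.004, 0.001, 0, 0, 0, -0.9], [1, 0.004, 0.001, 0, 0, 0, -0.9], [1, 0.004, 0.001, 0, 0, 0, -0.9], [1, 0.004, 0.001, 0, 0, 0, -0.9]]]'

```text
t: 12.35
ee_pos: [565.5, -85.2, 157.4]
orientation: [1.375, 2.825, 0.002]
ft_force: [0.5, 3.5, -1.1]
width: 13.3
grasp_force: 30.0
```

```bash
python3 st.py
```

```text
12.35 [565.5  -85.16 157.42] z [ 6.e-04  9.e-04 -1.e+00] yaw-pi -0.9059 [ 0.5  3.5 -1.1] [ 0.85 -0.14  0.09] 13.34156443120486 29.998680353164673
```

Request:
servo_tool --plan '[[[1, 0.004, 0, 0, 0, 0, -0.9], [1, 0.004, 0, 0, 0, 0, -0.9], [1, 0.004, 0, 0, 0, 0, -0.9], [1, 0.004, 0, 0, 0, 0, -0.9], [1, 0.004, 0, 0, 0, 0, -0.9]]]'

```text
t: 12.77
ee_pos: [566.0, -85.1, 157.4]
orientation: [-1.899, -2.502, -0.001]
ft_force: [-0.3, 3.2, 0.3]
width: 13.8
grasp_force: 30.0
```

Request:
servo_tool --plan '[[[1, 0.004, 0, 0, 0, 0, -0.9], [1, 0.004, 0, 0, 0, 0, -0.9], [1, 0.004, 0, 0, 0, 0, -0.9], [1, 0.004, 0, 0, 0, 0, -0.9], [1, 0, 0, 0, 0, 0, 0]]]'

```text
t: 13.18
ee_pos: [566.3, -85.4, 157.4]
orientation: [-2.265, -2.175, 0.0]
ft_force: [-1.1, 1.5, -0.2]
width: 13.8
grasp_force: 30.0
```

```bash
python3 st.py
```

```text
13.1833 [566.35 -85.38 157.39] z [-8.e-04  5.e-04 -1.e+00] yaw-pi -1.6113 [-1.1  1.5 -0.2] [ 0.16  0.25 -0.03] 13.781055282527499 30.000973641872406
```

Request:
servo_tool --plan '[[[1, 0, 0, 0, 0, 0, -0.7], [1, 0, 0, 0, 0, 0, -0.7], [1, 0, 0, 0, 0, 0, -0.7], [1, 0, 0, 0, 0, 0, -0.6]]]'

```text
t: 13.52
ee_pos: [566.4, -85.5, 157.4]
orientation: [-2.503, -1.897, 0.0]
ft_force: [-0.7, 1.8, 1.0]
width: 14.1
grasp_force: 30.0
```

```bash
python3 st.py
```

```text
13.5167 [566.37 -85.52 157.41] z [-7.e-04  4.e-04 -1.e+00] yaw-pi -1.8445 [-0.7  1.8  1. ] [0.41 0.27 0.06] 14.10602055601777 29.99955028295517
```

Request:
servo_tool --plan '[[[1, 0, 0, 0, 0, 0, -0.5], [1, 0, 0, 0, 0, 0, -0.4], [1, 0, 0, 0, 0, 0, 0]]]'

```text
t: 13.77
ee_pos: [566.4, -85.6, 157.4]
orientation: [-2.575, -1.799, 0.001]
ft_force: [-2.1, 1.5, -0.0]
width: 13.6
grasp_force: 30.0
```

```bash
python3 st.py
```

```text
13.7667 [566.35 -85.59 157.39] z [-7.e-04  3.e-04 -1.e+00] yaw-pi -1.9216 [-2.1  1.5 -0. ] [0.28 0.39 0.05] 13.604814667337502 30.00062495470047
```

Request:
servo_tool --plan '[[[1, 0, 0, 0, 0, 0, -0.3], [1, 0, 0, 0, 0, 0, -0.3], [1, 0, 0, 0, 0, 0, 0]]]'

```text
t: 14.02
ee_pos: [566.4, -85.6, 157.4]
orientation: [-2.619, -1.734, 0.001]
ft_force: [-1.2, 2.3, 0.2]
width: 13.7
grasp_force: 30.2
```

```bash
python3 st.py
```

```text
14.0167 [566.4  -85.6  157.42] z [-7.e-04 -1.e-04 -1.e+00] yaw-pi -1.9721 [-1.2  2.3  0.2] [0.44 0.41 0.61] 13.745023302753957 30.190975069999695
```

Request:
servo_tool --plan '[[[1, 0, 0, 0, 0, 0, -0.3], [1, 0, 0, 0, 0, 0, -0.3], [1, 0, 0, 0, 0, 0, 0]]]'

```text
t: 14.27
ee_pos: [566.4, -85.6, 157.4]
orientation: [-2.664, -1.665, 0.001]
ft_force: [-1.4, 3.0, 2.3]
width: 14.4
grasp_force: 31.2
```

```bash
python3 st.py
```

```text
14.2667 [566.44 -85.55 157.44] z [-6.e-04 -1.e-04 -1.e+00] yaw-pi -2.0244 [-1.4  3.   2.3] [0.56 0.38 0.79] 14.415958063768212 31.18220453026879
```

The moment jumped from 0.05 to 0.79 N m, so the cam is at its stop. I'll relieve the blade within its play, lift, and look.

Request:
servo_tool --plan '[[[1, 0, 0, 0, 0, 0, 0.7], [1, 0, 0, 0, 0, 0, 0.7], [1, 0, 0, 0, 0, 0, 0.5], [1, 0, 0, 0, 0, 0, 0]]]'

```text
t: 14.6
ee_pos: [566.9, -86.0, 157.4]
orientation: [2.516, 1.88, 0.001]
ft_force: [-0.4, -1.1, -1.3]
width: 14.3
grasp_force: 29.9
```

```bash
python3 st.py
```

```text
14.6 [566.92 -86.   157.45] z [ 8.e-04 -3.e-04 -1.e+00] yaw-pi -1.8583 [-0.4 -1.1 -1.3] [-0.04  0.1  -0.02] 14.318595741884163 29.913212656974792
```

Request:
servo_tool --plan '[[[1, 0, 0, 0.1, 0, 0, 0], [1, 0, 0, 0.25, 0, 0, 0], [1, 0, 0, 0.25, 0, 0, 0], [1, 0, 0, 0.5, 0, 0, 0], [1, 0, 0, 0.9, 0, 0, 0]]]'

```text
t: 15.02
ee_pos: [565.0, -85.6, 236.4]
orientation: [-2.517, -1.873, 0.006]
ft_force: [0.6, -0.6, -1.8]
width: 13.8
grasp_force: 29.9
```

```bash
python3 st.py
```

```text
15.0167 [565.02 -85.55 236.43] z [-5.1e-03  8.0e-04 -1.0e+00] yaw-pi -1.8621 [ 0.6 -0.6 -1.8] [-0.04  0.04 -0.02] 13.846163016862105 29.913433492183685
```

Request:
servo_tool --plan '[[[1, 0.08, 0.375, 0.07, 0, 0, 0.99], [1, 0.08, 0.375, 0.07, 0, 0, 0.99], [1, 0.08, 0.375, 0.07, 0, 0, 0.99], [1, 0.08, 0.375, 0.07, 0, 0, 0.99], [1, 0.08, 0.375, 0.07, 0, 0, 0.99]]]'

```text
t: 15.43
ee_pos: [583.0, -10.2, 253.1]
orientation: [2.054, 2.375, 0.002]
ft_force: [0.0, 0.2, -0.5]
width: 13.9
grasp_force: 29.9
```

Request:
servo_tool --plan '[[[1, 0.08, 0.375, 0.07, 0, 0, 0.99], [1, 0.08, 0.375, 0.07, 0, 0, 0.99], [1, 0.08, 0.375, 0.07, 0, 0, 0.99], [1, 0.08, 0.375, 0.07, 0, 0, 0.99], [1, 0.08, 0.375, 0.07, 0, 0, 0.99]]]'

```text
t: 15.85
ee_pos: [598.9, 65.0, 267.0]
orientation: [1.497, 2.761, 0.001]
ft_force: [0.2, 0.3, -1.2]
width: 14.0
grasp_force: 29.9
```

Request:
servo_tool --plan '[[[1, 0.08, 0.375, 0.07, 0, 0, 0.99], [1, 0.08, 0.375, 0.07, 0, 0, 0.99], [1, 0.08, 0.375, 0.07, 0, 0, 0.99], [1, 0.08, 0.375, 0.07, 0, 0, 0.99], [1, 0.08, 0.375, 0.07, 0, 0, 0.99]]]'

```text
t: 16.27
ee_pos: [614.9, 140.0, 281.0]
orientation: [0.871, 3.017, 0.001]
ft_force: [-0.6, 0.1, -1.0]
width: 13.9
grasp_force: 29.9
```

Request:
servo_tool --plan '[[[1, 0.08, 0.375, 0.07, 0, 0, 0.99], [1, 0.08, 0.375, 0.07, 0, 0, 0.99], [1, 0.08, 0.375, 0.07, 0, 0, 0.99], [1, 0.08, 0.375, 0.07, 0, 0, 0.99], [1, 0.08, 0.375, 0.07, 0, 0, 0.99]]]'

```text
t: 16.68
ee_pos: [630.8, 215.0, 295.0]
orientation: [0.204, 3.134, 0.001]
ft_force: [1.0, -0.6, -0.6]
width: 14.1
grasp_force: 29.9
```

Request:
servo_tool --plan '[[[1, 0, 0, 0, 0, 0, 0], [1, 0, 0, 0, 0, 0, 0], [1, 0, 0, 0, 0, 0, 0]]]'

```text
t: 16.93
ee_pos: [630.4, 213.7, 293.9]
orientation: [0.213, 3.134, -0.0]
ft_force: [-0.1, 0.1, -1.3]
width: 13.8
grasp_force: 29.9
```

```bash
python3 st.py
python3 - <<'E'
from fit import *
o=readout.get_obs(); im=vision.get_image('wrist')[:,:,::-1].copy(); cv2.imwrite('pics/w5.png',im); c=cam('wrist',o)
bed=[596.1,-34.1,-.248]; std=[568.6,268.6,-.115]
X=[rect(-5,90,-32.5,32.5,30),rect(-23,-7,-58,-11,25)]
A=cv2.resize(im[:330],None,fx=1.25,fy=1.25,interpolation=cv2.INTER_CUBIC)
for x in X: draw(A,c,place(bed,x),1.25,(0,0),(255,0,0))
draw(A,c,place(std,rect(-45,45,-35,35,35)),1.25,(0,0),(255,0,0))
cv2.imwrite('pics/ov5.png',A)
E
```

```text
16.9333 [630.38 213.69 293.9 ] z [ 1.e-04 -3.e-04 -1.e+00] yaw-pi -0.136 [-0.1  0.1 -1.3] [ 0.08 -0.02  0.  ] 13.835299369393033 29.91373300552368
```

View pics/ov5.png

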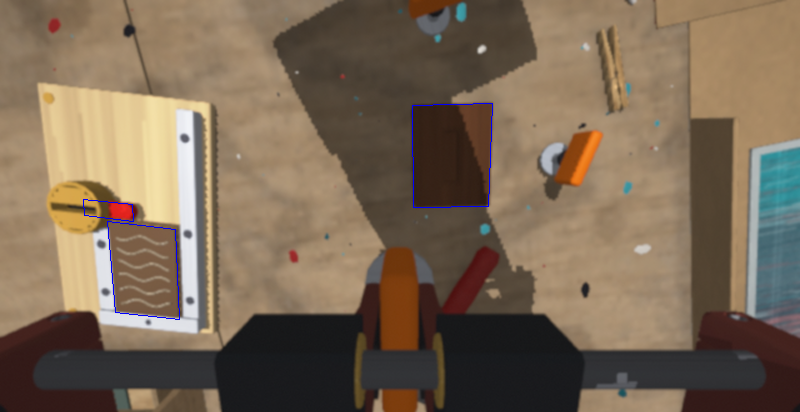

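The cam's tongue is across behind the home block, and the stand overlay matches at (568.6,268.6). I'll return the key.

Request:
servo_tool --plan '[[[1, -0.405, 0.341, -0.34, 0, 0, 0.04], [1, -0.405, 0.341, -0.34, 0, 0, 0.04], [1, -0.405, 0.341, -0.34, 0, 0, 0.04], [1, -0.405, 0.341, -0.34, 0, 0, 0.04], [1, 0, 0, 0, 0, 0, 0]]]'

```text
t: 17.4
ee_pos: [561.9, 268.9, 236.2]
orientation: [-0.188, -3.13, 0.004]
ft_force: [-1.1, 0.5, -2.6]
width: 13.9
grasp_force: 29.9
```

Request:
servo_tool --plan '[[[1, 0, 0, -0.4, 0, 0, 0], [1, 0, 0, -0.4, 0, 0, 0], [1, 0, 0, 0, 0, 0, 0], [1, 0, 0, 0, 0, 0, 0], [1, 0, 0, 0, 0, 0, 0]]]'

```text
t: 17.82
ee_pos: [566.6, 268.3, 208.0]
orientation: [0.19, 3.135, 0.001]
ft_force: [0.2, 0.5, -0.6]
width: 13.8
grasp_force: 29.9
```

```bash
python3 st.py
```

```text
17.8167 [566.6  268.34 207.98] z [ 9.e-04  3.e-04 -1.e+00] yaw-pi -0.1211 [ 0.2  0.5 -0.6] [ 0.01  0.01 -0.03] 13.7926438699347 29.913777709007263
```

Request:
servo_tool --plan '[[[1, -0.02, 0, -0.25, 0, 0, 0], [1, 0, 0, -0.25, 0, 0, 0], [1, 0, 0, -0.25, 0, 0, 0], [1, 0, 0, -0.2, 0, 0, 0], [1, 0, 0, 0, 0, 0, 0]]]'

```text
t: 18.23
ee_pos: [563.9, 268.3, 166.6]
orientation: [-0.188, -3.133, 0.003]
ft_force: [-0.6, 0.1, -1.3]
width: 13.9
grasp_force: 29.9
```

Request:
servo_tool --plan '[[[1, 0, 0, -0.12, 0, 0, 0], [1, 0, 0, -0.12, 0, 0, 0], [1, 0, 0, -0.04, 0, 0, 0], [1, 0, 0, 0, 0, 0, 0], [1, 0, 0, 0, 0, 0, 0]]]'

```text
t: 18.65
ee_pos: [565.1, 268.9, 157.9]
orientation: [0.188, 3.136, 0.0]
ft_force: [-0.4, -0.2, -0.5]
width: 13.7
grasp_force: 29.9
```

```bash
python3 st.py
```

```text
18.65 [565.12 268.88 157.95] z [ 1.e-04  1.e-04 -1.e+00] yaw-pi -0.1198 [-0.4 -0.2 -0.5] [ 0.03 -0.04  0.  ] 13.723821908351612 29.913845658302307
```

Just 1 mm above its rest height. I'll lower it onto the stand and open.

Request:
servo_tool --plan '[[[1, 0, 0, -0.03, 0, 0, 0], [1, 0, 0, 0, 0, 0, 0], [0.6, 0, 0, 0, 0, 0, 0], [0.5, 0, 0, 0, 0, 0, 0], [0, 0, 0, 0, 0, 0, 0]]]'

```text
t: 19.07
ee_pos: [565.2, 268.9, 156.9]
orientation: [0.188, 3.136, 0.0]
ft_force: [-0.3, -0.1, -0.1]
width: 25.4
grasp_force: 0.0
```

Request:
servo_tool --plan '[[[-0.5, 0, 0, 0, 0, 0, 0], [-1, 0, 0, 0, 0, 0, 0], [-1, 0, 0, 0, 0, 0, 0], [-1, 0, 0, 0, 0, 0, 0], [-1, 0, 0, 0, 0, 0, 0]]]'

```text
t: 19.48
ee_pos: [565.1, 268.8, 156.7]
orientation: [0.188, 3.136, 0.0]
ft_force: [0.1, -0.4, 0.3]
width: 58.6
grasp_force: 0.0
```

Request:
servo_tool --plan '[[[-1, 0, 0, 0.4, 0, 0, 0], [-1, 0, 0, 0.8, 0, 0, 0], [-1, 0, 0, 0.9, 0, 0, 0], [-1, 0, 0, 0.9, 0, 0, 0], [-1, 0.5, -0.3, 0.5, 0, 0, 0]]]'

```text
t: 19.9
ee_pos: [583.9, 258.5, 300.7]
orientation: [0.184, 3.134, 0.003]
ft_force: [-0.2, 1.0, -0.2]
width: 87.6
grasp_force: 0.0
```

Request:
servo_tool --plan '[[[-1, 0.6, -0.4, 0, 0, 0, 0], [-1, 0.5, -0.4, 0, 0, 0, 0], [-1, 0, 0, 0, 0, 0, 0], [-1, 0, 0, 0, 0, 0, 0], [-1, 0, 0, 0, 0, 0, 0]]]'

```text
t: 20.32
ee_pos: [628.4, 224.8, 296.1]
orientation: [-0.189, -3.135, 0.0]
ft_force: [-0.9, -0.1, 0.1]
width: 87.7
grasp_force: 0.0
```

```bash
python3 st.py
python3 - <<'E'
from fit import *
im=vision.get_image('wrist')[:,:,::-1].copy(); s=vision.get_image('side')[:,:,::-1].copy()
A=cv2.resize(im[:300],(640,300)); B=cv2.resize(s[185:295,265:405],(382,300),interpolation=cv2.INTER_CUBIC)
H=np.zeros((600,640,3),np.uint8);H[:300]=A;H[300:,:382]=B;cv2.imwrite('pics/fin.png',H)
E
```

```text
20.3167 [628.41 224.84 296.14] z [-1.3e-03 -1.0e-04 -1.0e+00] yaw-pi -0.1203 [-0.9 -0.1  0.1] [-0.05  0.03  0.02] 87.66456266807627 0.0
```

View pics/fin.png

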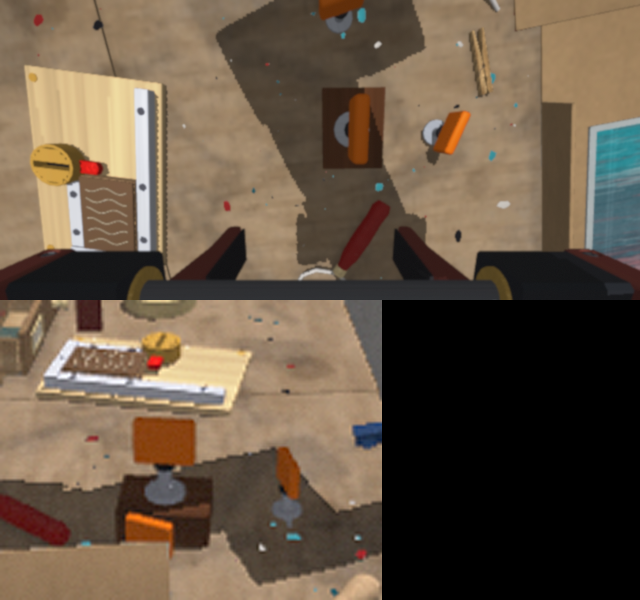

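The key stands upright in its stand at (355,130), the tongue is locked at (90,168) behind the home block, and nothing else has moved.

```bash
python3 -c "
from workcell import close_job
print(close_job())"
```

```text
the job is handed in; nothing more can be done
None
```

The job is handed in at about 20 s: the block is home against the end stop, the cam is turned to its stop with the tongue locked behind the block, and the key is back upright in its stand.

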